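# Couple the drive to the gearbox on the test stand

### The arm

A 6-joint arm with a two-finger parallel gripper is mounted at the origin on the work surface. World frame = base frame: x ahead of the robot, y to its left, z up, the work surface at z = 0. Lengths are in m, angles in rad, forces in N, time in s.
With the tool pointing down it reaches from about 0.35 to 0.975 m from the base axis. Payload 4.9 kg.
Tool frame: the origin (TCP) lies at the very end of the fingers, on their centre line; the grasp point (between the pads) lies 19 mm behind it; x points along the fingers, y is the direction in which the jaws open and shut, and the axes are right-handed (so a half turn about x gives the same grasp; the last joint's range is limited). The gripper opens to 85 mm and grips with 20 to 120 N. Pads are 22 mm wide; open, the fingers measure 114 mm over their backs; the gripper's body (76 mm by 85 mm) begins 54 mm behind the grasp point. The pads swing forward as they close: fully open they stand 13 mm farther back than shut.
Start: joints at [1.064, 0.053, 1.613, -0, 1.476, -0.119], TCP at [0.236, 0.579, 0.199] pointing down, gripper open.
Joint ranges: [-3.01, 3.01], [-1.01, 2.22], [0.06, 2.58], [-1.02, 4.17], [0.09, 2.62], [-3.14, 3.14]. Speed limits (rad/s): [2.57, 2.57, 3.14, 3.14, 3.14, 3.14].

### API

Orientations are given as a rotation vector (axis times angle).
In Python, from station import ctrl, get_image, calibration, finish_job, search_frame, cut_out, mark_of gives the robot as it stands. The module is installed in compiled form; this text tells all that it offers.
- The arm moves only by the tool arm_command, never from a script. Its argument "plan" is a list that holds one entry, the list of rows, each a list of 7 numbers: the shift along the tool's x, y, z in m, then the turn, a rotation vector about the tool's x, y, z in degrees, then the finger opening in m, from 0 to 0.0854. A call has 1 to 20 rows; each row shifts and turns the pose as measured when the row begins, along the tool's axes as they then stand; what a row does not reach is not made up. A row lasts 1/12 s, in which the tool goes at most 41.7 mm and 7.16 degrees, less where a joint would pass 70% of its speed; a pose out of reach is approached as far as the arm can. A call with a gripper value outside its range is refused whole. The fingers move at their own pace and stop on an object; "squeeze" is the grip in N (left out, the last holds). Time passes only in rows, so rows that do not move let the fingers close. It gives the time, the measured TCP pose, the force and the opening at its end, in the units of the state.
- ctrl.get_obs(): the state, without advancing time (a new reading comes with each control period).
- get_image(name): name is "scene" or "top" or "wrist"; returns the picture (384x512x3 uint8, red, green, blue); there is no depth.
- calibration(name): a dict with "fx", "fy", "cx", "cy" (pixels), "cam_to_world" (4x4, takes a point from camera to world coordinates); the wrist camera has in their place "hand_eye" (4x4, takes a point from camera to tool coordinates, whose origin is the TCP and whose axes are the tool frame's). Camera axes: x right, y down, z forward; pixel columns grow to the right and rows downward; lengths in m; the calibration is good to about 2 mm. A picture is of the moment at which its call begins: read the wrist's pose just before it. calibration takes no time and is no camera call.
- finish_job(): hands the job in, once; it reports no verdict.
Trained networks look in the newest picture that a camera, given by its name, has taken for a name from the list of things; names that differ only in an ending like _2 or _b are one class to them, and where a whole thing is asked for, a point or a joint stands for the part that bears it (a point fixed in the world has none). Each returns a list of dicts, best first, with "conf" (0 to 1); they miss things now and then, are a little off and sometimes report something else, mostly with a low value. They report only what shows in the picture. A call takes as long as a camera call.
- search_frame(camera, thing): "at" ([x, y, z] in m, in the coordinates of the camera as it stood for that picture, good to about 4 mm: the middle of the surface that is visible of it).
- cut_out(camera, thing): "mask" (384x512 bool, what is visible of it).
- mark_of(camera, thing): "at" ([x, y, z] in m, in the coordinates of the camera as it stood for that picture, good to about 4 mm: a listed point, or the origin of a listed thing).
The state is a dict: "t": time; "q": joint angles; "dq": joint speeds; "effort": joint torques, N m; "tool_pos": TCP position; "tool_rot": TCP orientation; "contact_force": force on the tool from outside, world axes, zero at the start; "wrist_torque": the same for the moment, N m; "opening": finger opening in m.
Only numpy, scipy, OpenCV 4.12 (cv2) and the standard library are available. Lean on these libraries where they do the work, as an engineer would, in place of code of your own. Each camera call takes 0.05 s, during which the arm holds its last target. There are 200 camera calls.

### The job

Couple the drive to the gearbox on the bench test stand: turn the gearbox shaft (its three-arm flange gives a good hold) until its spline teeth line up with those of the drive shaft, slide the coupling sleeve fully home over the gearbox stub without forcing it against the teeth, then tip the drop latch over so that its nose falls into the sleeve's groove. Leave the other things on the bench where they are.

Things in the scene. Friction and masses are not known exactly. Their poses are not given: they have to be found in the camera images.
- stand: Bench test stand, fixed: grey base plate 210 x 620 x 18 mm, gearbox at one end, blue reducer at the other, one horizontal shaft line between, 120 mm above the bench. Origin at bench level under the shaft line; y runs along the shaft line from gearbox to reducer, x towards the motor (away from the robot), z up. In mm: aluminium gearbox y -202 to -90, x +-62, top z 164; stub teeth y -70 to -25.
- drive_shaft (a joint): Angle (rad) of the drive shaft about the stand's +y. Six-spline steel shaft from the reducer, 44 mm over and 35 mm between the teeth, teeth 8 mm wide; bare from y -15 to 144 mm of the stand. The worm gear holds it: it cannot be turned. At 0 one tooth points straight up, others every pi/3; positive turns the top towards the stand's +x. Starts within 0.12 of 0.
- gearbox_shaft (a joint): Angle (rad) of the gearbox shaft, same axis, sign and teeth as the drive shaft; starts at 0.34 to 0.70. Carries the splined stub and the three-arm flange; turns freely both ways with 0.2 N m drag and stays where left. The teeth line up when the two angles differ by a multiple of pi/3; the sleeve enters within about 5 degrees, chamfers draw it in up to about 9.
- sleeve (a joint): Travel (m) of the coupling sleeve along the drive shaft to the gearbox: 0 to 0.008 at the start, meets the stub's tooth ends at 0.015, 0.058 fully home at its stop. About 5 N drag; stays where left; cannot turn on the drive shaft. Steel, 80 mm long, 60 mm diameter, with two rims of 92 mm diameter, 8 mm thick, and a groove 20 mm wide between; the rear rim is flush with the back face.
- sleeve_back (a point): Centre of the sleeve's back face (reducer side), on the shaft axis, 120 mm above the bench. The face is a ring from radius 22 (the shaft) to 46 mm (rear rim): push here towards the gearbox. Behind it the drive shaft lies bare for about 75 to 80 mm up to the blue reducer (top 152 mm above the bench). At home it is at y 12 mm of the stand.
- sleeve_groove (a point): Centre of the sleeve's groove, on the shaft axis.
- stub_end (a point): Centre of the free end of the gearbox's splined stub, on the shaft axis.
- flange_hub (a point): Centre of the dark steel three-arm flange at the outer end of the gearbox, on the shaft axis 120 mm above the bench, in the middle of its 12 mm thickness (y -240 mm of the stand). Turn the gearbox shaft by pushing an arm sideways.
- flange_arm (a point): Point on the flange's upper arm, 58 mm from the axis. The arm is 28 mm wide with a round end 76 mm from the axis; the other two stand 120 degrees away, below. It leans (gearbox_shaft angle minus pi/6) from upright towards the stand's +x: within 0.2 rad of upright at the start.
- latch (a joint): Angle (rad) of the drop latch: 0 level, nose down in the home sleeve's groove; 1.95 thrown back over the gearbox, leaning 22 degrees past upright on its stop, where it starts (1.90 to 1.95). Swings freely in the upright plane of the shaft line and falls by its own weight once past upright towards the sleeve. Its nose enters the groove only if the sleeve is within about 5 mm of home.
- latch_pivot (a point): Pivot of the latch on top of the gearbox, 180 mm above the bench at y -100 mm of the stand; the pin runs along the stand's x. The latch is a bar 22 mm wide, 10 mm thick, about 108 mm long from here.
- latch_ball (a point): Centre of the 24 mm black ball at the end of the latch, 116 mm from the pivot; thrown back, its top is 300 mm above the bench.
- spanner: Steel spanner 190 mm long lying before the stand; leave alone.
- deep_socket: Deep socket, 36 mm diameter, 66 mm tall, standing on the base plate; leave alone.
- coffee_cup: Paper cup with white lid, 86 mm wide, 140 mm tall, before the gearbox end of the stand; leave alone.
- spray_can: White can, 60 mm diameter, 155 mm tall, behind the gearbox; leave alone.
- oil_bottle: Amber oil bottle with bent spout, 62 mm diameter, 165 mm tall, behind the sleeve; leave alone.
- die_grinder: Air die grinder 190 mm long lying before the reducer; leave alone.
- ball_bearing: Ball bearing, 80 mm diameter, 20 mm thick, lying on the base plate behind the sleeve; leave alone.
- mallet: Orange mallet 230 mm long, lying beyond the reducer; leave alone.

How it is judged:
By the outcome, as a careful person would: the job done as asked, in the order asked, and still so for the second after the job is handed in, with the robot touching nothing.
It also fails if it takes over 51 s, if anything falls off the work surface, if the arm or the gripper's body presses on something with over 40 N, if the wrist force passes 120 N, or if a joint passes its speed limit or range.

## Working session

There is one attempt and no reset: what is moved stays moved. The work goes in short steps, Python scripts to look and compute and a tool call to move; the robot and the scene stay as the last step left them, time stands still between calls to the robot, and variables do not carry over. Pictures are saved under pics/ and viewed, about 8 in all and at most 12, crops included, and the job is handed in when it is done.

Besides the shell and the picture viewer there is one more tool, called after "Call:" as name(argument=value, ...) on one line, values as JSON. arm_command: Moves the arm, as the interface text tells. Its arguments: {"type":"object","properties":{"plan":{"type":"array","items":{"type":"array","items":{"type":"array","items":{"type":"number"}}}},"squeeze":{"type":"number"}},"required":["plan"]}

```bash
mkdir -p pics
cat > h.py <<'E'
import numpy as np, cv2
from scipy.spatial.transform import Rotation as R
from station import ctrl, get_image, calibration, finish_job, search_frame, cut_out, mark_of
def snap(n,f=None):
    o=ctrl.get_obs(); im=get_image(n)
    if f: cv2.imwrite('pics/'+f,im[:,:,::-1])
    return im,o
def c2w(n,o):
    c=calibration(n)
    if n!='wrist': return np.array(c['cam_to_world'])
    T=np.eye(4);T[:3,:3]=R.from_rotvec(o['tool_rot']).as_matrix();T[:3,3]=o['tool_pos']
    return T@np.array(c['hand_eye'])
def marks(n,o,things,fn=mark_of):
    T=c2w(n,o)
    for t in things:
        r=fn(n,t)
        for d in r[:1]: print(n,t,round(d['conf'],2),(T@np.append(d['at'],1))[:3].round(4))
        if not r: print(n,t,'none')
def proj(n,o,P):
    c=calibration(n);p=np.linalg.inv(c2w(n,o))@np.append(P,1)
    return np.array([c['fx']*p[0]/p[2]+c['cx'],c['fy']*p[1]/p[2]+c['cy']])
E
python3 - <<'E'
from h import *
for n in ['scene','top']:
    im,o=snap(n,n+'0.png')
    marks(n,o,['stand','sleeve_back','sleeve_groove','stub_end','flange_hub','flange_arm','latch_pivot','latch_ball'])
o=ctrl.get_obs();print(o['t'],o['tool_pos'],R.from_rotvec(o['tool_rot']).as_matrix().round(2),o['contact_force'])
a=cv2.imread('pics/scene0.png');b=cv2.imread('pics/top0.png')
print(calibration('scene'))
E
```

```text
scene stand none
scene sleeve_back 0.94 [0.6244 0.0154 0.1178]
scene sleeve_groove 0.88 [ 0.6248 -0.0023  0.1231]
scene stub_end 0.56 [ 0.6155 -0.0696  0.1195]
scene flange_hub 0.83 [ 0.584  -0.2836  0.1206]
scene flange_arm 0.7 [ 0.5813 -0.2852  0.18  ]
scene latch_pivot 0.61 [ 0.6041 -0.1509  0.1788]
scene latch_ball 0.72 [ 0.5979 -0.19    0.2893]
top stand 0.62 [ 0.6162 -0.0479 -0.0014]
top sleeve_back 0.64 [0.6228 0.0174 0.1208]
top sleeve_groove 0.71 [ 0.6244 -0.0013  0.1193]
top stub_end 0.83 [ 0.6193 -0.0721  0.1208]
top flange_hub none
top flange_arm 0.92 [ 0.5794 -0.2846  0.1716]
top latch_pivot 0.73 [ 0.6069 -0.1477  0.1791]
top latch_ball 0.85 [ 0.6021 -0.1921  0.2838]
0.9 [0.23633149 0.57858552 0.19932591] [[-0.    0.38  0.93]
 [ 0.    0.93 -0.38]
 [-1.    0.   -0.  ]] [ 0.7735585  -0.60075889 -0.43799007]
{'fx': 469.610007259348, 'fy': 469.610007259348, 'cx': 251.62461135356477, 'cy': 193.12015785934372, 'cam_to_world': array([[ 0.59754307,  0.64785676, -0.47246576,  1.09312418],
       [ 0.8017907 , -0.48908622,  0.34340405, -0.32168045],
       [-0.00859986, -0.58401736, -0.81169561,  1.04894136],
       [ 0.        ,  0.        ,  0.        ,  1.        ]])}
```

View pics/scene0.png

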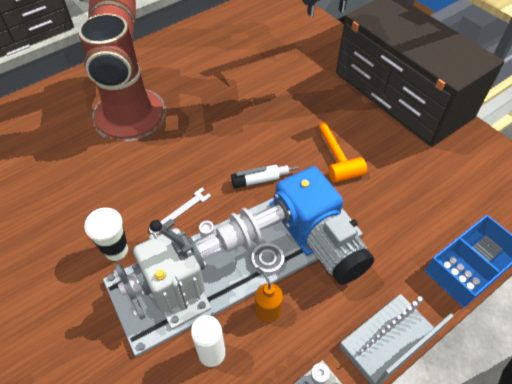

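View pics/top0.png

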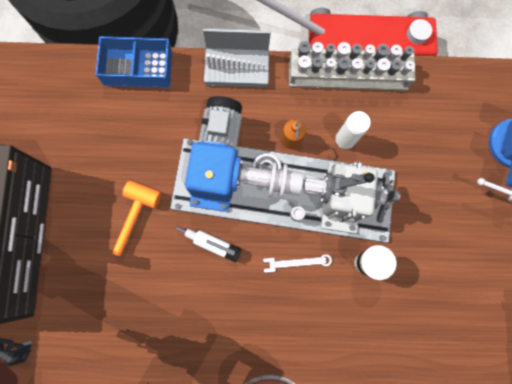

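Both views agree. In the top view the flange is at about (392,190), the sleeve at (285,182), the cup at (378,262), the can at (352,130) and the bottle at (293,130). The shaft line's yaw is about -10°. I'll write a move helper and look from above with the wrist camera.

```bash
cat >> h.py <<'E'
A=np.radians(-9.85); O=np.array([.6222,-.0470,0]); 
SX=np.array([np.cos(A),np.sin(A),0]);SY=np.array([-np.sin(A),np.cos(A),0]);Z=np.array([0,0,1.])
def sw(x,y,z): return O+SX*x+SY*y+Z*z          # stand -> world (m)
def ws(P): d=np.asarray(P)-O; return np.array([d@SX,d@SY,d[2]])
def pose(p,lean=0):  # tool down, jaws along stand x; lean>0: tool back tips to +x
    T=np.eye(4); x=-Z*np.cos(lean)-SX*np.sin(lean); y=SX*np.cos(lean)-Z*np.sin(lean)
    T[:3,:3]=np.c_[x,y,np.cross(x,y)];T[:3,3]=p;return T
def cur(o=None):
    o=o or ctrl.get_obs();T=np.eye(4);T[:3,:3]=R.from_rotvec(o['tool_rot']).as_matrix();T[:3,3]=o['tool_pos'];return T
def rows(T0,T1,n=None):
    from scipy.linalg import logm,expm
    D=np.linalg.inv(T0)@T1
    r=R.from_matrix(D[:3,:3]);L=np.linalg.norm(D[:3,3])
    if n is None: n=int(np.ceil(max(L/.036,np.degrees(r.magnitude())/6.9)))
    S=np.real(logm(D));E=expm(S/n)
    print(n,'rows of',E[:3,3].round(4),np.degrees(R.from_matrix(E[:3,:3]).as_rotvec()).round(2))
E
python3 - <<'E'
from h import *
c=calibration('wrist');print(c['hand_eye'].round(3),c['fx'])
for P in ([.6244,-.002,.12],[.604,-.149,.18],[.58,-.191,.286],[.582,-.285,.12],[.6235,.0165,.12]): print(ws(P).round(4))
T1=pose(sw(-.06,.03,.40)); T0=cur();rows(T0,T1,16)
E
```

```text
[[ 0.    -0.328  0.945 -0.174]
 [ 1.    -0.001 -0.    -0.001]
 [ 0.001  0.945  0.328 -0.085]
 [ 0.     0.     0.     1.   ]] 295.28208698159295
[-0.0055  0.0447  0.12  ]
[-0.0005 -0.1036  0.18  ]
[-0.0169 -0.1491  0.286 ]
[ 0.0011 -0.2414  0.12  ]
[-0.0096  0.0628  0.12  ]
16 rows of [-0.0125 -0.0015  0.0454] [ 4.85 -0.   -0.  ]
```

```bash
python3 - <<'E'
from h import *
P=np.array([[.6244,-.0023],[.6244,.0154],[.6228,.0174],[.6244,-.0013],[.6155,-.0696],[.6193,-.0721],[.6041,-.1509],[.6069,-.1477],[.5979,-.19],[.6021,-.1921],[.584,-.2836]])
k=np.polyfit(P[:,1],P[:,0],1);A=-np.arctan(k[0]);print(np.degrees(A),k)
import re
s=open('h.py').read().replace('np.radians(-9.85)','np.radians(%.2f)'%np.degrees(A)).replace('[.6222,-.0470,0]','[%.4f,-.0470,0]'%np.polyval(k,-.047));open('h.py','w').write(s)
E
python3 - <<'E'
from h import *
rows(cur(),pose(sw(0,0.0,.24)),18)
E
```

```text
-7.411615755528133 [0.13008348 0.62417035]
18 rows of [-0.0023 -0.0007  0.0438] [ 4.18 -0.   -0.  ]
```

Call:
arm_command(plan=[[[-0.002, -0.0006, 0.0395, 3.76, 0, 0, 0.085], [-0.002, -0.0006, 0.0395, 3.76, 0, 0, 0.085], [-0.002, -0.0006, 0.0395, 3.76, 0, 0, 0.085], [-0.002, -0.0006, 0.0395, 3.76, 0, 0, 0.085], [-0.002, -0.0006, 0.0395, 3.76, 0, 0, 0.085], [-0.002, -0.0006, 0.0395, 3.76, 0, 0, 0.085], [-0.002, -0.0006, 0.0395, 3.76, 0, 0, 0.085], [-0.002, -0.0006, 0.0395, 3.76, 0, 0, 0.085], [-0.002, -0.0006, 0.0395, 3.76, 0, 0, 0.085], [-0.002, -0.0006, 0.0395, 3.76, 0, 0, 0.085], [-0.002, -0.0006, 0.0395, 3.76, 0, 0, 0.085], [-0.002, -0.0006, 0.0395, 3.76, 0, 0, 0.085], [-0.002, -0.0006, 0.0395, 3.76, 0, 0, 0.085], [-0.002, -0.0006, 0.0395, 3.76, 0, 0, 0.085], [-0.002, -0.0006, 0.0395, 3.76, 0, 0, 0.085], [-0.002, -0.0006, 0.0395, 3.76, 0, 0, 0.085], [-0.002, -0.0006, 0.0395, 3.76, 0, 0, 0.085], [-0.002, -0.0006, 0.0395, 3.76, 0, 0, 0.085], [-0.002, -0.0006, 0.0395, 3.76, 0, 0, 0.085], [-0.002, -0.0006, 0.0395, 3.76, 0, 0, 0.085]]])

```text
t: 2.57
tool_pos: [0.6158, -0.0772, 0.2389]
tool_rot: [1.345, 1.12, -1.335]
contact_force: [1.4, -0.4, -0.4]
opening: 0.0852
```

Run:
```python
from h import *
o=ctrl.get_obs();rows(cur(o),pose(sw(0,0.0,.24)));print(o['t'],ws(o['tool_pos']))
im,o=snap('wrist','w1.png')
cv2.imwrite('pics/w1b.png',cv2.resize(im[:,:,::-1],(800,600),interpolation=cv2.INTER_CUBIC))
marks('wrist',o,['sleeve_back','sleeve_groove','stub_end','latch_pivot','flange_hub','flange_arm','stand','latch_ball'])
```

```text
1 rows of [-0.0009 -0.0031 -0.0301] [-2.83 -0.27 -0.19]
2.5667 [ 0.00158317 -0.03024353  0.23893112]
wrist sleeve_back 0.91 [0.6289 0.02   0.1232]
wrist sleeve_groove 0.83 [ 0.6248 -0.0045  0.1206]
wrist stub_end 0.97 [ 0.6131 -0.0738  0.1173]
wrist latch_pivot none
wrist flange_hub 0.42 [ 0.605  -0.1465  0.183 ]
wrist flange_arm 0.22 [ 0.6201 -0.0463  0.0021]
wrist stand 0.72 [ 6.196e-01 -4.620e-02  3.000e-04]
wrist latch_ball none
```

View pics/w1b.png

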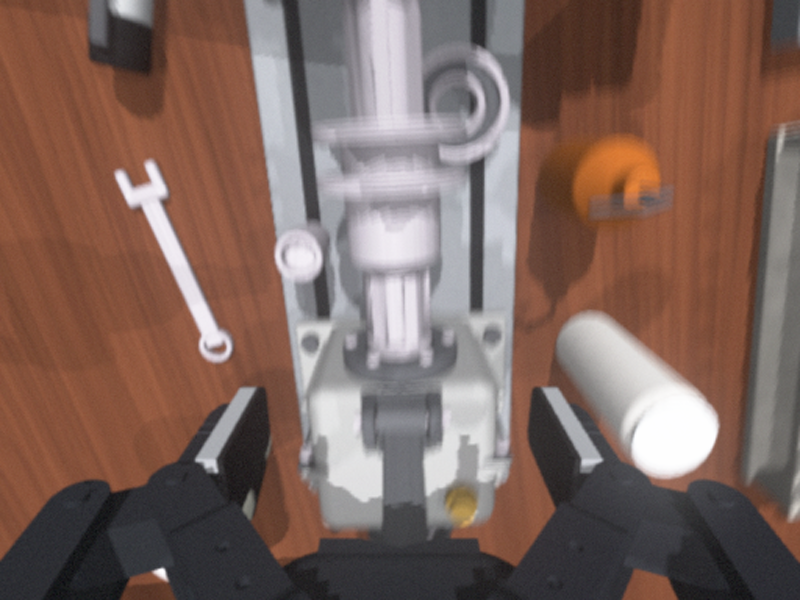

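The image is blurred because the arm was still moving. It shows the stub teeth around (398,310), the sleeve rims at y≈128 and 185, and a shaft yaw close to -7.4°. I'll settle the arm and take a sharp one.

Call:
arm_command(plan=[[[0.01, -0.003, -0.03, -2.83, -0.27, -0.19, 0.085], [0.01, 0, 0, 0, 0, 0, 0.085], [0, 0, 0, 0, 0, 0, 0.085], [0, 0, 0, 0, 0, 0, 0.085], [0, 0, 0, 0, 0, 0, 0.085]]])

```text
t: 3.43
tool_pos: [0.6188, -0.0378, 0.2186]
tool_rot: [1.293, 1.153, -1.293]
contact_force: [-0.3, -0.2, -0.6]
opening: 0.0853
```

Run:
```python
from h import *
o=ctrl.get_obs();rows(cur(o),pose(sw(0,0.0,.22)));print(o['t'],ws(o['tool_pos']))
im,o=snap('wrist','w2.png')
marks('wrist',o,['sleeve_back','sleeve_groove','stub_end','stand'])
# crop along shaft, enlarged 
c=im[0:240,190:330,::-1]
cv2.imwrite('pics/w2b.png',np.hstack([cv2.resize(im[0:140,190:330,::-1],None,fx=2.8,fy=4.2,interpolation=cv2.INTER_CUBIC),cv2.resize(im[100:240,190:330,::-1],None,fx=2.8,fy=4.2,interpolation=cv2.INTER_CUBIC)]))
for P in (sw(0,.08,.142),sw(0,.14,.142),sw(0,-.025,.142),sw(0,-.07,.142)): print(proj('wrist',o,P))
```

```text
1 rows of [-0.0014  0.0004  0.0092] [ 0.86  0.01 -0.  ]
3.4333 [-0.00051882  0.00917057  0.2185633 ]
wrist sleeve_back 0.6 [0.6291 0.0202 0.1232]
wrist sleeve_groove 0.67 [ 0.6257 -0.0053  0.1219]
wrist stub_end 0.78 [ 0.6147 -0.0716  0.1195]
wrist stand none
[256.87566883 102.99456178]
[258.20782755  19.75831318]
[255.00283552 220.01336422]
[254.33637902 261.65505325]
```

View pics/w2b.png

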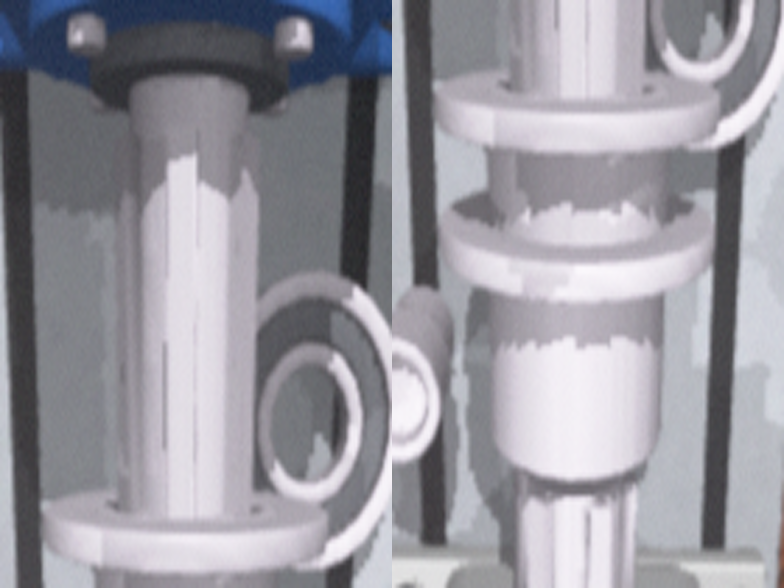

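```bash
cat > fit.py <<'E'
from h import *
def edges(a,x0,y0,y1,n=30):
    ls=[]
    for k in range(-2,3):
        for s in(-1,1):
            t=a+k*np.pi/3+s*np.arcsin(4/22.)
            if abs(t)<1.75: ls.append((t,.022))
    return ls
def score(g,o,a,x0,y0,y1):
    c=calibration('wrist');M=np.linalg.inv(c2w('wrist',o));S=0
    for t,r in edges(a,x0,y0,y1):
        P=np.array([np.append(sw(x0+r*np.sin(t),y,.12+r*np.cos(t)),1) for y in np.linspace(y0,y1,25)])@M.T
        u=(c['fx']*P[:,0]/P[:,2]+c['cx']).astype(np.float32);v=(c['fy']*P[:,1]/P[:,2]+c['cy']).astype(np.float32)
        S+=min(12,np.median(cv2.remap(g,u[None],v[None],cv2.INTER_LINEAR)))
    return S
def fit(f,o,y0,y1,rng,name):
    im=cv2.imread(f,0).astype(np.float32);g=np.abs(cv2.Sobel(cv2.GaussianBlur(im,(3,1),0),cv2.CV_32F,1,0,ksize=1))
    xs=np.arange(-.005,.0051,.0005);L=np.array([[score(g,o,a,x,y0,y1) for x in xs] for a in rng])
    for i in np.argsort(-L.max(1))[:6]: print(name,round(rng[i],3),'x0',xs[L[i].argmax()],L[i].max().round(1))
E
python3 - <<'E'
from fit import *
o=ctrl.get_obs()
fit('pics/w2.png',o,.07,.115,np.arange(-.2,.2,.02),'drive')
fit('pics/w2.png',o,-.045,-.03,np.arange(.24,.8,.02),'gear')
im=cv2.imread('pics/w2.png',0);cl=cv2.createCLAHE(4,(4,4)).apply(im)
cv2.imwrite('pics/w2c.png',np.hstack([cv2.resize(cl[45:115,227:287],(390,560),interpolation=cv2.INTER_CUBIC),cv2.resize(cl[205:255,227:287],(390,560),interpolation=cv2.INTER_CUBIC)]))
E
```

```text
drive 0.18 x0 0.002999999999999993 67.5
drive 0.14 x0 0.0024999999999999935 59.1
drive 0.16 x0 0.0024999999999999935 58.8
drive -0.18 x0 0.002999999999999993 57.8
drive -0.2 x0 0.002999999999999993 56.4
drive 0.12 x0 0.0024999999999999935 55.4
gear 0.42 x0 0.0004999999999999952 78.7
gear 0.44 x0 -4.336808689942018e-18 78.4
gear 0.34 x0 0.001999999999999994 78.3
gear 0.4 x0 0.0009999999999999948 78.2
gear 0.38 x0 0.0009999999999999948 78.1
gear 0.36 x0 0.0014999999999999944 78.0
```

View pics/w2c.png

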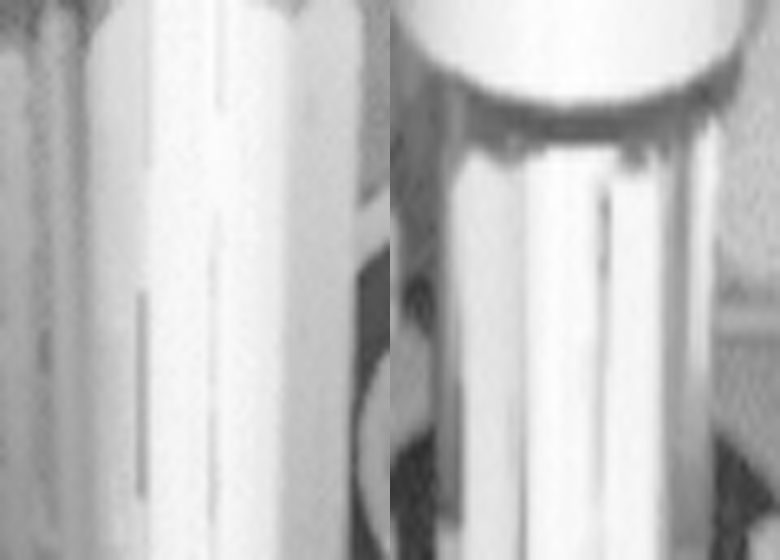

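Call:
arm_command(plan=[[[-0.038, 0, 0, 0.86, 0, 0, 0.085], [-0.038, 0, 0, 0, 0, 0, 0.085], [-0.038, 0, 0, 0, 0, 0, 0.085], [0, 0, 0.038, 0, 0, 0, 0.085], [0, 0, 0.038, 0, 0, 0, 0.085], [0, 0, 0.038, 0, 0, 0, 0.085], [0, 0, 0.038, 0, 0, 0, 0.085], [0, 0, 0.038, 0, 0, 0, 0.085], [0, 0, 0.038, 0, 0, 0, 0.085], [0, 0, 0.025, 0, 0, 0, 0.085], [0, 0, 0, 0, 0, 0, 0.085], [0, 0, 0, 0, 0, 0, 0.085], [0, 0, 0, 0, 0, 0, 0.085]]])

```text
t: 4.77
tool_pos: [0.5826, -0.3048, 0.3426]
tool_rot: [1.307, 1.134, -1.305]
contact_force: [-0.1, -1.1, 0.4]
opening: 0.085
```

Run:
```python
from h import *
o=ctrl.get_obs();print(o['t'],ws(o['tool_pos']))
im,o=snap('wrist','w3.png')
T=c2w('wrist',o)
for t in ['flange_hub','flange_arm','latch_pivot','latch_ball']:
    for d in mark_of('wrist',t)[:1]: print(t,d['conf'],ws((T@np.append(d['at'],1))[:3]).round(4))
for n in ('wrist','scene'):
  if n=='scene': im2,o=snap(n); T=c2w(n,o)
  for t in ['coffee_cup','spray_can']:
    for d in search_frame(n,t)[:1]: print(n,t,d['conf'],ws((T@np.append(d['at'],1))[:3]).round(4))
cv2.imwrite('pics/w3b.png',cv2.resize(im[120:384,60:452,::-1],(784,528),interpolation=cv2.INTER_CUBIC))
```

```text
4.7667 [-0.00196649 -0.26024512  0.3426246 ]
flange_arm 0.83 [-0.0071 -0.2436  0.1763]
latch_pivot 0.84 [-0.0002 -0.1008  0.1809]
latch_ball 0.9 [-0.0006 -0.1465  0.2862]
wrist coffee_cup 0.62 [-0.1612 -0.2314  0.1381]
wrist spray_can 0.95 [ 0.1679 -0.14    0.1512]
scene coffee_cup 0.68 [-0.1404 -0.2302  0.134 ]
scene spray_can 0.62 [ 0.2008 -0.1446  0.1392]
```

View pics/w3b.png

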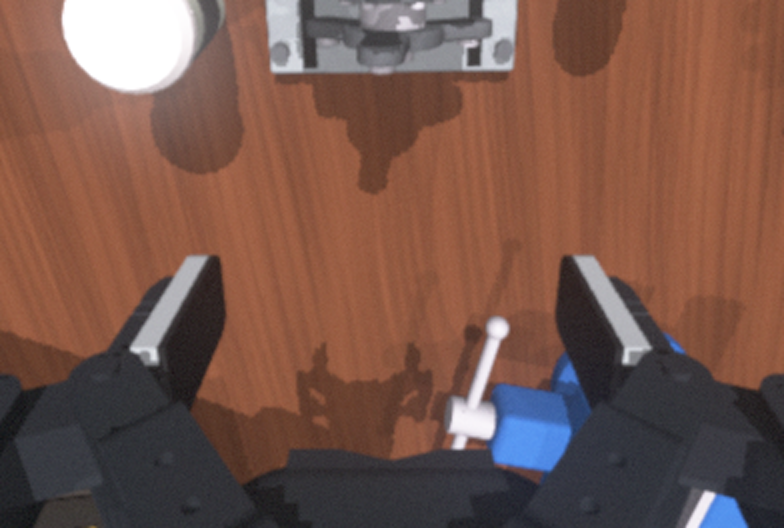

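The wrist marks agree with the stand frame: the latch pivot and ball sit within 4 mm of nominal. The arm leans about -0.12, so g≈0.40, matching the tooth view. The drive shaft is at about -0.105, so I need about +0.55. The cup and can are clear of the path.

Run:
```python
from h import *
l=-.12; r=lambda q: pose(sw(q*np.sin(l),-.242,.12+q*np.cos(l)),l)
rows(cur(),r(.20)); rows(r(.20),r(.045))
```

```text
2 rows of [ 0.0116 -0.0116 -0.0087] [-0.1   0.14  3.25]
5 rows of [0.031 0.    0.   ] [ 0. -0.  0.]
```

Call:
arm_command(plan=[[[0.0116, -0.0116, -0.009, -0.1, 0.14, 3.25, 0.085], [0.0116, -0.0116, -0.009, -0.1, 0.14, 3.25, 0.085], [0.03, 0, 0, 0, 0, 0, 0.085], [0.03, 0, 0, 0, 0, 0, 0.085], [0.03, 0, 0, 0, 0, 0, 0.085], [0.02, 0, 0, 0, 0, 0, 0.085], [0, 0, 0, 0, 0, 0, 0.085], [0, 0, 0, 0, 0, 0, 0.085]]])

```text
t: 5.93
tool_pos: [0.578, -0.2836, 0.2067]
tool_rot: [1.352, 1.042, -1.209]
contact_force: [0.2, -0.0, 0.3]
opening: 0.0853
```

Run:
```python
from h import *
l=-.12; r=lambda q: pose(sw(q*np.sin(l),-.242,.12+q*np.cos(l)),l)
o=ctrl.get_obs();print(o['t'],ws(o['tool_pos']),o['contact_force'])
rows(cur(o),r(.043))
```

```text
5.9333 [-0.00920863 -0.23979607  0.20665554] [ 0.1706981  -0.00726364  0.34124271]
2 rows of [ 0.0221 -0.0008  0.0011] [ 0.06  0.05 -0.28]
```

Call:
arm_command(plan=[[[0.022, -0.001, 0.001, 0, 0, -0.3, 0.085], [0.022, -0.001, 0.001, 0, 0, -0.3, 0.085], [0, 0, 0, 0, 0, 0, 0.06], [0, 0, 0, 0, 0, 0, 0.045], [0, 0, 0, 0, 0, 0, 0.038], [0, 0, 0, 0, 0, 0, 0.032], [0, 0, 0, 0, 0, 0, 0.02], [0, 0, 0, 0, 0, 0, 0.02], [0, 0, 0, 0, 0, 0, 0.02], [0, 0, 0, 0, 0, 0, 0.02], [0, 0, 0, 0, 0, 0, 0.02]]], squeeze=30)

```text
t: 6.85
tool_pos: [0.5883, -0.2906, 0.1815]
tool_rot: [1.347, 1.026, -1.205]
contact_force: [0.5, 0.4, -1.0]
opening: 0.0201
```

Run:
```python
from h import *
o=ctrl.get_obs();T=cur(o);x=T[:3,0];print(o['t'],ws(o['tool_pos']).round(4),o['contact_force'].round(1),o['wrist_torque'].round(2),o['opening'],'lean',np.arctan2(-x@SX,-x[2]))
im,o=snap('wrist','w4.png')
cv2.imwrite('pics/w4b.png',cv2.resize(im[100:384,100:412,::-1],(624,568),interpolation=cv2.INTER_CUBIC))
```

```text
6.85 [ 0.0019 -0.2455  0.1815] [ 0.5  0.4 -1. ] [ 0.08  0.02 -0.04] 0.020055322527555763 lean -0.14140193868839998
```

View pics/w4b.png

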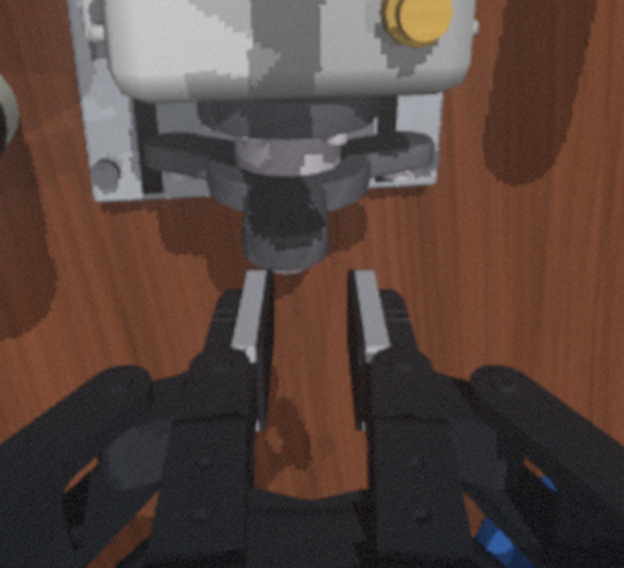

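The fingers stopped short, at z 0.1815 and about 10 mm off to +x, so the grasp missed the arm. In the crop the arm tip is at (287,255) and the pads at (255–375,270). I'll re-measure and retry deeper.

Run:
```python
from h import *
o=ctrl.get_obs();T=c2w('wrist',o)
for t in ['flange_hub','flange_arm']:
    for d in mark_of('wrist',t)[:1]: print(t,d['conf'],ws((T@np.append(d['at'],1))[:3]).round(4))
m=cut_out('wrist','flange_arm')[0]['mask'];ys,xs=np.where(m);print('mask',xs.min(),xs.max(),ys.min(),ys.max())
for l in(-.2,-.15,-.1,-.05,0):
    for r in (.058,.076): print(l,r,((proj('wrist',o,sw(r*np.sin(l),-.240,.12+r*np.cos(l)))-[100,100])*2).round(0),end=' ')
print('tcp',((proj('wrist',o,o['tool_pos'])-100)*2).round())
l=-.12;rows(cur(o),pose(sw(.07*np.sin(l),-.242,.12+.07*np.cos(l)),l))
```

```text
flange_hub 0.76 [ 1.000e-04 -2.400e-01  1.223e-01]
flange_arm 0.72 [-0.0052 -0.2431  0.1746]
mask 171 316 165 236
-0.2 0.058 [268. 226.] -0.2 0.076 [260. 251.] -0.15 0.058 [277. 226.] -0.15 0.076 [273. 252.] -0.1 0.058 [285. 226.] -0.1 0.076 [286. 251.] -0.05 0.058 [294. 226.] -0.05 0.076 [298. 251.] 0 0.058 [303. 226.] 0 0.076 [311. 250.] tcp [310. 245.]
1 rows of [-0.0094 -0.009  -0.0034] [ 0.21  0.73 -1.22]
```

Call:
arm_command(plan=[[[-0.02, 0, 0, 0, 0, 0, 0.06], [0, -0.009, -0.0035, 0, 0.7, 0, 0.06], [0, 0, 0, 0, 0, 0, 0.06], [0, 0, 0, 0, 0, 0, 0.06], [0, 0, 0, 0, 0, 0, 0.06]]])

```text
t: 7.47
tool_pos: [0.5761, -0.2847, 0.1978]
tool_rot: [1.357, 1.039, -1.2]
contact_force: [0.5, -0.5, -0.3]
opening: 0.0602
```

```bash
cat >> h.py <<'E'
def st():
    o=ctrl.get_obs();x=cur(o)[:3,0];print('t',o['t'],ws(o['tool_pos']).round(4),'F',o['contact_force'].round(1),'M',o['wrist_torque'].round(2),'op',round(o['opening'],4),'lean',round(np.arctan2(-x@SX,-x[2]),3))
    return o
E
python3 - <<'E'
from h import *
o=st();l=-.10;rows(cur(o),pose(sw(.033*np.sin(l),-.242,.12+.033*np.cos(l)),l))
E
```

```text
t 7.4667 [-0.011  -0.2412  0.1978] F [ 0.5 -0.5 -0.3] M [0.   0.13 0.01] op 0.0602 lean -0.137
2 rows of [0.0228 0.001  0.0004] [ 0.1  -0.04 -1.07]
```

Call:
arm_command(plan=[[[0.02, 0.001, 0, 0, 0, -0.7, 0.055], [0.02, 0.001, 0, 0, 0, -0.7, 0.055], [0.012, 0, 0, 0, 0, -0.7, 0.055], [0, 0, 0, 0, 0, 0, 0.055], [0, 0, 0, 0, 0, 0, 0.055]]])

```text
t: 7.88
tool_pos: [0.5861, -0.2864, 0.1447]
tool_rot: [1.341, 1.068, -1.228]
contact_force: [1.0, -0.2, 0.3]
opening: 0.0549
```

Run:
```python
from h import *
o=st();l=-.10;rows(cur(o),pose(sw(.033*np.sin(l),-.242,.12+.033*np.cos(l)),l))
```

```text
t 7.8833 [-0.0009 -0.2416  0.1447] F [ 1.  -0.2  0.3] M [-0.01  0.04 -0.  ] op 0.0549 lean -0.1
1 rows of [-0.0083 -0.0016  0.0004] [ 0.21 -0.01 -0.01]
```

Call:
arm_command(plan=[[[-0.007, -0.0016, 0, 0, 0, 0, 0.045], [0, 0, 0, 0, 0, 0, 0.04], [0, 0, 0, 0, 0, 0, 0.034], [0, 0, 0, 0, 0, 0, 0.02], [0, 0, 0, 0, 0, 0, 0.02], [0, 0, 0, 0, 0, 0, 0.02], [0, 0, 0, 0, 0, 0, 0.02], [0, 0, 0, 0, 0, 0, 0.02]]], squeeze=30)

```text
t: 8.55
tool_pos: [0.5841, -0.2866, 0.1548]
tool_rot: [1.342, 1.064, -1.226]
contact_force: [0.7, 0.4, -1.3]
opening: 0.0229
```

Run:
```python
from h import *
o=st()
# axis in tool frame; per-row body step for rotation d about stand +y
T=cur(o)
def about(T,d):
    M=np.eye(4);M[:3,:3]=R.from_rotvec(SY*d).as_matrix();c=sw(0,-.242,.12);M[:3,3]=c-M[:3,:3]@c;return M@T
rows(T,about(T,.55),8)
```

```text
t 8.55 [-0.0029 -0.242   0.1548] F [ 0.7  0.4 -1.3] M [-0.04 -0.01  0.  ] op 0.0229 lean -0.104
8 rows of [0.0001 0.0024 0.    ] [-0.01  0.01 -3.94]
```

Run:
```python
from h import *
im,o=snap('wrist','w5.png');im2,_=snap('scene');st()
u=proj('scene',o,sw(0,-.24,.18)).astype(int)
cv2.imwrite('pics/w5b.png',np.hstack([cv2.resize(im[100:300,156:356,::-1],(400,400),interpolation=cv2.INTER_CUBIC),cv2.resize(im2[u[1]-50:u[1]+50,u[0]-50:u[0]+50,::-1],(400,400),interpolation=cv2.INTER_CUBIC)]))
```

```text
t 8.65 [-0.0029 -0.2419  0.1547] F [ 0.3 -0.  -1.4] M [ 0.01 -0.03  0.01] op 0.023 lean -0.103
```

View pics/w5b.png

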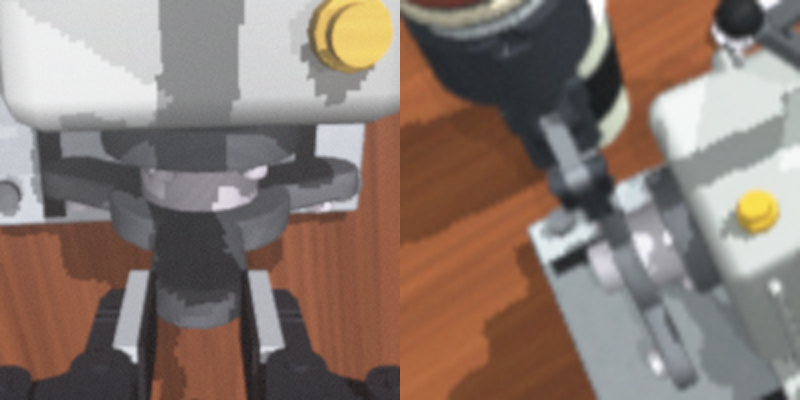

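The wrist crop shows the pads closed on both sides of the upper arm at (145–260, 290). I'll rotate about the shaft axis.

Call:
arm_command(plan=[[[0, 0.0024, 0, 0, 0, -3.94, 0.015], [0, 0.0024, 0, 0, 0, -3.94, 0.015], [0, 0.0024, 0, 0, 0, -3.94, 0.015], [0, 0.0024, 0, 0, 0, -3.94, 0.015], [0, 0, 0, 0, 0, 0, 0.015], [0, 0, 0, 0, 0, 0, 0.015]]])

```text
t: 9.15
tool_pos: [0.5897, -0.2872, 0.1561]
tool_rot: [1.215, 1.295, -1.441]
contact_force: [-3.3, 0.6, 1.4]
opening: 0.0218
```

Run:
```python
from h import *
o=st();T=cur(o);l=.45
r=np.hypot(ws(o['tool_pos'])[0],ws(o['tool_pos'])[2]-.12);print(r,np.arctan2(ws(o['tool_pos'])[0],ws(o['tool_pos'])[2]-.12))
rows(T,pose(sw(.035*np.sin(l),-.242,.12+.035*np.cos(l)),l),4)
```

```text
t 9.15 [ 0.0029 -0.2419  0.1561] F [-3.3  0.6  1.4] M [ 0.11  0.56 -0.01] op 0.0218 lean 0.192
0.03622722589734874 0.07910081127213235
4 rows of [0.0002 0.0033 0.    ] [ 0.01  0.02 -3.7 ]
```

Call:
arm_command(plan=[[[0, 0.0035, 0, 0, 0, -3.3, 0.015], [0, 0.0035, 0, 0, 0, -3.3, 0.015], [0, 0.0035, 0, 0, 0, -3.3, 0.015], [0, 0.0035, 0, 0, 0, -3.3, 0.015], [0, 0.001, 0, 0, 0, 0, 0.015], [0, 0, 0, 0, 0, 0, 0.015]]])

```text
t: 9.65
tool_pos: [0.6016, -0.2889, 0.1593]
tool_rot: [1.094, 1.474, -1.605]
contact_force: [-1.0, 1.8, 4.2]
opening: 0.0147
```

Run:
```python
from h import *
o=st();p=ws(o['tool_pos']);print(np.arctan2(p[0],p[2]-.12))
im,o=snap('wrist','w6.png');T=c2w('wrist',o)
for t in ['flange_hub','flange_arm']:
    for d in mark_of('wrist',t)[:1]: p=ws((T@np.append(d['at'],1))[:3]);print(t,d['conf'],p.round(4),np.arctan2(p[0],p[2]-.12))
im2,o=snap('scene');T=c2w('scene',o)
for t in ['flange_hub','flange_arm']:
    for d in mark_of('scene',t)[:1]: p=ws((T@np.append(d['at'],1))[:3]);print(t,d['conf'],p.round(4),np.arctan2(p[0],p[2]-.12))
```

```text
t 9.65 [ 0.0149 -0.242   0.1593] F [-1.   1.8  4.2] M [ 0.15  0.21 -0.06] op 0.0147 lean 0.424
0.3623731264689637
flange_hub 0.73 [ 0.0004 -0.2404  0.1224] 0.16282678476491944
flange_arm 0.75 [ 0.0235 -0.2429  0.1711] 0.4303065081019564
```

The arm now reads lean 0.43 against a target of about 0.42; the pads slipped off its tip at the end. I'll back away and check the tooth alignment.

Call:
arm_command(plan=[[[-0.035, 0, 0, 0, 0, 0, 0.015], [-0.035, 0, 0, 0, 0, 0, 0.015], [-0.035, 0, 0, 0, 0, 0, 0.015], [-0.035, 0, 0, 0, 0, 0, 0.015], [-0.02, 0, 0, 0, 0, 6, 0.03], [0, 0, 0, 0, 0, 6, 0.06], [0, 0, 0, 0, 0, 6, 0.06], [0, 0, 0, 0, 0, 6, 0.06]]])

```text
t: 10.62
tool_pos: [0.6704, -0.2984, 0.3041]
tool_rot: [1.315, 1.132, -1.286]
contact_force: [-0.9, -0.8, -0.8]
opening: 0.0598
```

Run:
```python
from h import *
o=st();T=cur(o);U=pose(sw(0,.01,.34));rows(T,U)
im,o=snap('wrist','w7.png');T=c2w('wrist',o)
for t in ['flange_hub','flange_arm']:
    for d in mark_of('wrist',t)[:1]: p=ws((T@np.append(d['at'],1))[:3]);print(t,d['conf'],p.round(4),np.arctan2(p[0],p[2]-.12))
```

```text
t 10.6167 [ 0.0843 -0.2426  0.3041] F [-0.9 -0.8 -0.8] M [0.01 0.03 0.02] op 0.0598 lean -0.021
8 rows of [-0.0045 -0.0105 -0.0316] [ 0.01 -0.03 -0.15]
flange_hub 0.59 [-0.003  -0.2387  0.1228] -0.8226972254912833
flange_arm 0.81 [ 0.0224 -0.2402  0.1735] 0.39687651331396745
```

Call:
arm_command(plan=[[[-0.036, 0, 0, 0, 0, 0, 0.06], [-0.01, -0.0105, -0.032, 0, 0, -0.15, 0.06], [0, -0.0105, -0.034, 0, 0, -0.15, 0.06], [0, -0.0105, -0.034, 0, 0, -0.15, 0.06], [0, -0.0105, -0.034, 0, 0, -0.15, 0.06], [0, -0.0105, -0.034, 0, 0, -0.15, 0.06], [0, -0.0105, -0.034, 0, 0, -0.15, 0.06], [0, -0.0105, -0.034, 0, 0, -0.15, 0.06], [0.02, -0.006, -0.015, 0, 0, 0, 0.06], [0.036, 0, 0, 0, 0, 0, 0.06], [0.036, 0, 0, 0, 0, 0, 0.06], [0.025, 0, 0, 0, 0, 0, 0.06], [0, 0, 0, 0, 0, 0, 0.06], [0, 0, 0, 0, 0, 0, 0.06], [0, 0, 0, 0, 0, 0, 0.06]]])

```text
t: 12.02
tool_pos: [0.6291, -0.0267, 0.2374]
tool_rot: [1.302, 1.157, -1.305]
contact_force: [-0.1, -0.9, 0.2]
opening: 0.06
```

Run:
```python
from h import *
o=st();im,o=snap('wrist','w8.png')
q=lambda y0,y1:None
a=proj('wrist',o,sw(0,.12,.142));b=proj('wrist',o,sw(0,-.07,.142));e=proj('wrist',o,sw(0,-.02,.142));f=proj('wrist',o,sw(0,.065,.142));print(a,f,e,b)
g=cv2.createCLAHE(4,(4,4)).apply(cv2.cvtColor(im,cv2.COLOR_RGB2GRAY))
def crop(r0,r1): 
    c=int(round(a[0])); return cv2.resize(g[max(0,int(r0)):int(r1),c-30:c+30],(390,560),interpolation=cv2.INTER_CUBIC)
print('col0',int(round(a[0]))-30)
cv2.imwrite('pics/w8b.png',np.hstack([crop(a[1],f[1]),crop(e[1]-8,b[1])]))
```

```text
t 12.0167 [0.0083 0.0215 0.2374] F [-0.1 -0.9  0.2] M [-0.    0.03 -0.03] op 0.06 lean 0.008
[246.43628226  68.40913755] [246.84496514 133.67747894] [247.3798204  219.09607199] [247.65038056 262.30564707]
col0 216
```

View pics/w8b.png

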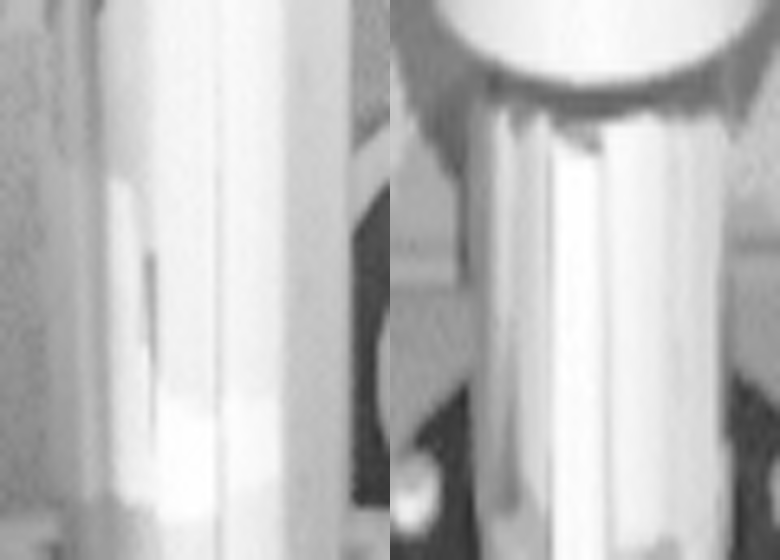

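In the crop the drive tooth's centre is at column 184 and the stub tooth's at 577-390=187. They are collinear to about 0.8 mm, a 2–3° mismatch and within the entry tolerance. Next I'll straddle the shaft behind the sleeve and push gently.

Run:
```python
from h import *
T=cur();U=pose(sw(0,.103,.235));rows(T,U,4);rows(U,pose(sw(0,.103,.105)))
print(ws([.6290,.0201,.12]))
```

```text
4 rows of [ 0.0009 -0.0022 -0.0204] [ 0.04 -0.07  0.09]
4 rows of [0.0325 0.     0.    ] [-0.  0.  0.]
[0.00215517 0.06794538 0.12      ]
```

Call:
arm_command(plan=[[[0, -0.0022, -0.0205, 0, 0, 0.1, 0.06], [0, -0.0022, -0.0205, 0, 0, 0.1, 0.06], [0, -0.0022, -0.0205, 0, 0, 0.1, 0.06], [0, -0.0022, -0.0205, 0, 0, 0.1, 0.06], [0, 0, 0, 0, 0, 0, 0.06], [0.02, 0, 0, 0, 0, 0, 0.06], [0.02, 0, 0, 0, 0, 0, 0.06]]])

```text
t: 12.65
tool_pos: [0.6451, 0.0551, 0.2234]
tool_rot: [1.325, 1.12, -1.275]
contact_force: [0.2, 0.4, -0.5]
opening: 0.0599
```

Run:
```python
from h import *
o=st();rows(cur(o),pose(sw(0,.103,.105)))
```

```text
t 12.65 [0.0136 0.1047 0.2234] F [ 0.2  0.4 -0.5] M [-0.05  0.02 -0.02] op 0.0599 lean -0.037
4 rows of [ 0.0295 -0.0041  0.0005] [-0.02 -0.09 -0.53]
```

Call:
arm_command(plan=[[[0, -0.013, 0, 0, 0, -2.1, 0.06], [0, 0, 0, 0, 0, 0, 0.06], [0, 0, 0, 0, 0, 0, 0.06]]])

```text
t: 12.9
tool_pos: [0.6334, 0.0547, 0.2243]
tool_rot: [1.31, 1.146, -1.302]
contact_force: [-0.3, 0.5, 0.2]
opening: 0.0603
```

Run:
```python
from h import *
o=st();rows(cur(o),pose(sw(0,.103,.105)))
```

```text
t 12.9 [0.002  0.1028 0.2243] F [-0.3  0.5  0.2] M [-0.02 -0.02  0.01] op 0.0603 lean -0.002
4 rows of [ 0.0298 -0.0005  0.    ] [-0.04 -0.07 -0.03]
```

Call:
arm_command(plan=[[[0.03, -0.0005, 0, 0, 0, 0, 0.06], [0.03, -0.0005, 0, 0, 0, 0, 0.06], [0.03, -0.0005, 0, 0, 0, 0, 0.06], [0.025, -0.0005, 0, 0, 0, 0, 0.06], [0, 0, 0, 0, 0, 0, 0.06], [0, 0, 0, 0, 0, 0, 0.06]]])

```text
t: 13.4
tool_pos: [0.6439, 0.051, 0.1205]
tool_rot: [1.325, 1.122, -1.283]
contact_force: [0.2, 0.4, 0.0]
opening: 0.0597
```

Run:
```python
from h import *
o=st();rows(cur(o),pose(sw(0,.075,.108)))
```

```text
t 13.4 [0.0129 0.1005 0.1205] F [0.2 0.4 0. ] M [0.01 0.01 0.01] op 0.0597 lean -0.031
1 rows of [ 0.0119 -0.0131  0.0257] [-0.35 -0.33 -1.75]
```

Call:
arm_command(plan=[[[0.004, -0.013, 0, 0, 0, -1.7, 0.06], [0.008, 0, 0, 0, 0, 0, 0.06], [0, 0, 0, 0, 0, 0, 0.06], [0, 0, 0, 0, 0, 0, 0.06]]])

```text
t: 13.73
tool_pos: [0.6346, 0.0521, 0.115]
tool_rot: [1.318, 1.139, -1.298]
contact_force: [0.3, 0.1, 0.3]
opening: 0.0599
```

Run:
```python
from h import *
o=st();rows(cur(o),pose(sw(0,.080,.108)))
```

```text
t 13.7333 [0.0035 0.1004 0.115 ] F [0.3 0.1 0.3] M [-0.05  0.01 -0.01] op 0.0599 lean -0.009
1 rows of [ 0.0069 -0.0035  0.0205] [-0.38 -0.38 -0.53]
```

Call:
arm_command(plan=[[[0.004, -0.0035, 0.006, -0.3, 0, -0.5, 0.06], [0, 0, 0.006, 0, 0, 0, 0.06], [0, 0, 0.006, 0, 0, 0, 0.06], [0, 0, 0.006, 0, 0, 0, 0.06], [0, 0, 0.004, 0, 0, 0, 0.06], [0, 0, 0.004, 0, 0, 0, 0.06]]])

```text
t: 14.23
tool_pos: [0.6284, 0.021, 0.1138]
tool_rot: [1.318, 1.15, -1.294]
contact_force: [0.6, 6.0, -0.4]
opening: 0.0599
```

Run:
```python
from h import *
o=st();print('Fy',o['contact_force']@SY);rows(cur(o),pose(sw(0,.023,.11)))
```

```text
t 14.2333 [0.0014 0.0688 0.1138] F [ 0.6  6.  -0.4] M [ 0.93 -0.14 -0.18] op 0.0599 lean -0.005
Fy 6.044317433723155
2 rows of [ 0.0017 -0.0007  0.0229] [-0.03 -0.4  -0.15]
```

Contact at about 6 N, which is the drag. I'll continue in small steps and watch the force.

Call:
arm_command(plan=[[[0, 0, 0.004, 0, 0, 0, 0.06], [0, 0, 0.004, 0, 0, 0, 0.06], [0, 0, 0.003, 0, 0, 0, 0.06]]])

```text
t: 14.48
tool_pos: [0.6274, 0.0129, 0.1139]
tool_rot: [1.327, 1.155, -1.289]
contact_force: [0.6, 4.9, -0.1]
opening: 0.0599
```

Run:
```python
from h import *
o=st();print('Fy',o['contact_force']@SY);rows(cur(o),pose(sw(0,.023,.11)))
```

```text
t 14.4833 [0.0015 0.0606 0.1139] F [ 0.6  4.9 -0.1] M [ 0.89 -0.19 -0.15] op 0.0599 lean -0.006
Fy 4.927402611812056
2 rows of [ 0.0016 -0.0007  0.0188] [-0.08 -0.68 -0.18]
```

Call:
arm_command(plan=[[[0, 0, 0.004, 0, 0, 0, 0.06], [0, 0, 0.004, 0, -0.3, 0, 0.06], [0, 0, 0.004, 0, 0, 0, 0.06]]])

```text
t: 14.73
tool_pos: [0.6264, 0.0043, 0.1139]
tool_rot: [1.332, 1.157, -1.286]
contact_force: [1.2, 4.3, 0.2]
opening: 0.06
```

Run:
```python
from h import *
o=st();print('Fy',o['contact_force']@SY);rows(cur(o),pose(sw(0,.023,.11)))
```

```text
t 14.7333 [0.0016 0.0519 0.1139] F [1.2 4.3 0.2] M [ 0.92 -0.11 -0.16] op 0.06 lean -0.007
Fy 4.391192595828846
1 rows of [ 0.0031 -0.0015  0.029 ] [-0.23 -1.65 -0.41]
```

The sleeve is past the point of meeting the teeth (travel over 20 mm) and still shows only drag force, so it has entered.

Call:
arm_command(plan=[[[0, 0, 0.005, 0, -0.8, 0, 0.06], [0, 0, 0.005, 0, -0.8, 0, 0.06], [0, 0, 0.005, 0, 0, 0, 0.06], [0, 0, 0.005, 0, 0, 0, 0.06]]])

```text
t: 15.07
tool_pos: [0.6245, -0.0111, 0.1138]
tool_rot: [1.322, 1.145, -1.294]
contact_force: [1.8, 5.5, 0.1]
opening: 0.0599
```

Run:
```python
from h import *
o=st();print('Fy',o['contact_force']@SY);rows(cur(o),pose(sw(0,.023,.11)))
im,o=snap('scene');T=c2w('scene',o)
for t in ['sleeve_back','sleeve_groove']:
    for d in mark_of('scene',t)[:1]: print(t,d['conf'],ws((T@np.append(d['at'],1))[:3]).round(4))
```

```text
t 15.0667 [0.0017 0.0365 0.1138] F [1.8 5.5 0.1] M [ 0.88 -0.22 -0.16] op 0.0599 lean -0.009
Fy 5.69070890918118
1 rows of [ 0.0036 -0.0017  0.0135] [-0.32 -0.78 -0.5 ]
sleeve_back 0.65 [-0.0005  0.0264  0.115 ]
sleeve_groove 0.88 [-0.0016  0.0093  0.1222]
```

Call:
arm_command(plan=[[[0, 0, 0.004, 0, -0.8, 0, 0.06], [0, 0, 0.004, 0, 0, 0, 0.06], [0, 0, 0.004, 0, 0, 0, 0.06], [0, 0, 0.003, 0, 0, 0, 0.06]]])

```text
t: 15.55
tool_pos: [0.623, -0.0232, 0.1138]
tool_rot: [1.316, 1.138, -1.299]
contact_force: [1.6, 5.4, -0.3]
opening: 0.0601
```

Run:
```python
from h import *
o=st();print('Fy',o['contact_force']@SY)
```

```text
t 15.55 [0.0018 0.0242 0.1138] F [ 1.6  5.4 -0.3] M [ 0.9  -0.17 -0.11] op 0.0601 lean -0.01
Fy 5.569783283783858
```

Call:
arm_command(plan=[[[0, 0, 0.0025, 0, 0, 0, 0.06], [0, 0, 0.002, 0, 0, 0, 0.06]]])

```text
t: 15.72
tool_pos: [0.6227, -0.0258, 0.1138]
tool_rot: [1.32, 1.141, -1.296]
contact_force: [1.7, 8.5, -0.2]
opening: 0.0594
```

Run:
```python
from h import *
o=st();print('Fy',o['contact_force']@SY)
```

```text
t 15.7167 [0.0019 0.0216 0.1138] F [ 1.7  8.5 -0.2] M [ 1.38 -0.25 -0.19] op 0.0594 lean -0.01
Fy 8.659269129510779
```

Call:
arm_command(plan=[[[0, 0, 0.0015, 0, 0, 0, 0.06], [0, 0, 0.001, 0, 0, 0, 0.06]]])

```text
t: 15.88
tool_pos: [0.6228, -0.0253, 0.1139]
tool_rot: [1.326, 1.144, -1.293]
contact_force: [1.6, 6.0, -0.4]
opening: 0.0595
```

Run:
```python
from h import *
o=st();print('Fy',o['contact_force']@SY)
U=pose(sw(0,.045,.113));rows(cur(o),U,2)
```

```text
t 15.8833 [0.0019 0.0221 0.1139] F [ 1.6  6.  -0.4] M [ 0.96 -0.15 -0.21] op 0.0595 lean -0.011
Fy 6.156364434574554
2 rows of [ 0.0006 -0.001  -0.0114] [-0.2  -0.46 -0.3 ]
```

Call:
arm_command(plan=[[[0, 0, 0.005, 0, 0, 0, 0.06], [0, 0, 0.005, 0, 0, 0, 0.06]]])

```text
t: 16.05
tool_pos: [0.6228, -0.0257, 0.1142]
tool_rot: [1.343, 1.157, -1.282]
contact_force: [4.2, 20.1, 0.1]
opening: 0.0599
```

Run:
```python
from h import *
o=st();print('Fy',o['contact_force']@SY)
U=pose(sw(0,.045,.113));rows(cur(o),U,2)
```

```text
t 16.05 [0.0019 0.0217 0.1142] F [ 4.2 20.1  0.1] M [ 3.26 -0.58 -0.46] op 0.0599 lean -0.012
Fy 20.511969742245782
2 rows of [ 0.0009 -0.001  -0.0116] [-0.23 -1.04 -0.33]
```

The force rose to 20 N with no movement, so the sleeve is on its stop with its back at y≈0.012. I'll back off and lift out, then go to the latch.

Call:
arm_command(plan=[[[0, -0.001, -0.011, 0, -0.5, -0.3, 0.06], [0, -0.001, -0.011, 0, -0.5, -0.3, 0.06], [-0.012, 0, 0, 0, 0, 0, 0.06], [-0.015, 0, 0, 0, 0, 0, 0.06], [-0.02, 0, 0, 0, 0, 0, 0.06], [-0.025, 0, 0, 0, 0, 0, 0.06], [-0.035, 0, 0, 0, 0, 0, 0.06], [-0.035, 0, 0, 0, 0, 0, 0.03], [-0.035, 0, 0, 0, 0, 0, 0], [-0.035, 0, 0, 0, 0, 0, 0], [-0.035, 0, 0, 0, 0, 0, 0], [-0.02, 0, 0, 0, 0, 0, 0], [0, 0, 0, 0, 0, 0, 0], [0, 0, 0, 0, 0, 0, 0]]])

```text
t: 17.22
tool_pos: [0.62, -0.0152, 0.4025]
tool_rot: [1.308, 1.136, -1.313]
contact_force: [-0.1, 0.6, -0.4]
opening: -0.0002
```

Run:
```python
from h import *
o=st();U=pose(sw(0,-.205,.37));rows(cur(o),U)
T=c2w('wrist',o);im,o=snap('wrist','w9.png')
for t in ['sleeve_back','sleeve_groove']:
    for d in mark_of('wrist',t)[:1]: print(t,d['conf'],ws((T@np.append(d['at'],1))[:3]).round(4))
```

```text
t 17.2167 [-0.0022  0.0318  0.4025] F [-0.1  0.6 -0.4] M [ 0.03 -0.02  0.02] op -0.0002 lean -0.001
7 rows of [0.0047 0.0005 0.0338] [-0.08  0.04 -0.01]
sleeve_back 0.94 [0.0033 0.0153 0.1207]
```

Call:
arm_command(plan=[[[0, 0, 0.034, 0, 0, 0, 0], [0, 0, 0.034, 0, 0, 0, 0], [0, 0, 0.034, 0, 0, 0, 0], [0, 0, 0.034, 0, 0, 0, 0], [0, 0, 0.034, 0, 0, 0, 0], [0, 0, 0.034, 0, 0, 0, 0], [0, 0, 0.03, 0, 0, 0, 0], [0, 0, 0, 0, 0, 0, 0], [0, 0, 0, 0, 0, 0, 0]]])

```text
t: 18.12
tool_pos: [0.5794, -0.2533, 0.3719]
tool_rot: [1.293, 1.181, -1.336]
contact_force: [0.3, 0.4, -0.1]
opening: 0.0
```

Run:
```python
from h import *
o=st();U=pose(sw(0,-.205,.277));rows(cur(o),U)
im,o=snap('top');T=c2w('top',o)
for t in ['latch_ball']:
    for d in mark_of('top',t)[:1]: print(t,d['conf'],ws((T@np.append(d['at'],1))[:3]).round(4))
```

```text
t 18.1167 [-0.0117 -0.2096  0.3719] F [ 0.3  0.4 -0.1] M [ 0.05 -0.03 -0.  ] op 0.0 lean 0.044
3 rows of [ 0.0315  0.0048 -0.0014] [-0.1  -0.11  0.84]
latch_ball 0.79 [-0.0006 -0.1456  0.2818]
```

Call:
arm_command(plan=[[[0.03, 0.005, -0.001, 0, 0, 0.8, 0], [0.03, 0.005, -0.001, 0, 0, 0.8, 0], [0.028, 0.004, -0.001, 0, 0, 0.8, 0], [0, 0, 0, 0, 0, 0, 0], [0, 0, 0, 0, 0, 0, 0], [0, 0, 0, 0, 0, 0, 0]]])

```text
t: 18.72
tool_pos: [0.5936, -0.2424, 0.2818]
tool_rot: [1.304, 1.153, -1.296]
contact_force: [0.1, 0.6, 0.4]
opening: 0.0003
```

Run:
```python
from h import *
o=st();U=pose(sw(0,-.19,.279));rows(cur(o),U)
```

```text
t 18.7167 [ 0.0009 -0.197   0.2818] F [0.1 0.6 0.4] M [-0.04  0.02 -0.05] op 0.0003 lean -0.0
1 rows of [ 0.0029 -0.0008 -0.007 ] [ 0.36 -0.36 -0.02]
```

Call:
arm_command(plan=[[[0.003, 0, -0.008, 0, 0, 0, 0], [0, 0, -0.008, 0, 0, 0, 0], [0, 0, -0.008, 0, 0, 0, 0], [0, 0, -0.008, 0, 0, 0, 0], [0, 0, -0.008, 0, 0, 0, 0], [0, 0, -0.008, 0, 0, 0, 0]]])

```text
t: 19.22
tool_pos: [0.603, -0.1911, 0.2884]
tool_rot: [1.306, 1.141, -1.289]
contact_force: [-0.7, 0.5, 0.5]
opening: 0.0002
```

Run:
```python
from h import *
o=st();rows(cur(o),pose(sw(0,-.10,.279)))
im,o=snap('scene');T=c2w('scene',o)
for d in mark_of('scene','latch_ball')[:1]: print(d['conf'],ws((T@np.append(d['at'],1))[:3]).round(4))
```

```text
t 19.2167 [ 0.0036 -0.1449  0.2884] F [-0.7  0.5  0.5] M [ 0.   -0.02 -0.04] op 0.0002 lean -0.012
2 rows of [ 0.0047 -0.0017 -0.0224] [ 0.2  -0.06 -0.35]
0.96 [-0.0012 -0.1415  0.2893]
```

Run:
```python
from h import *
im=get_image('scene')
u=proj('scene',None,sw(0,-.12,.27)).astype(int);print(u)
cv2.imwrite('pics/s10.png',cv2.resize(im[u[1]-70:u[1]+70,max(0,u[0]-70):u[0]+70,::-1],(560,560),interpolation=cv2.INTER_CUBIC))
```

```text
[168 224]
```

View pics/s10.png

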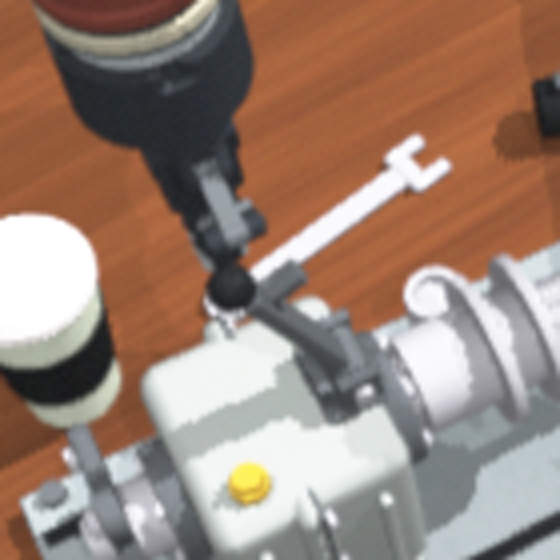

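The fingertips are just behind the ball at crop (232,285), and the latch has barely moved. I'll go a little lower and keep pushing.

Call:
arm_command(plan=[[[0.004, -0.002, -0.006, 0, 0, -0.3, 0], [0.003, 0, -0.006, 0, 0, 0, 0], [0, 0, -0.008, 0, 0, 0, 0], [0, 0, -0.006, 0, 0, 0, 0]]])

```text
t: 19.7
tool_pos: [0.6035, -0.1649, 0.2793]
tool_rot: [1.303, 1.146, -1.296]
contact_force: [0.3, -0.3, -0.4]
opening: 0.0001
```

Run:
```python
from h import *
o=st();rows(cur(o),pose(sw(0,-.10,.279)))
im,o=snap('scene');T=c2w('scene',o)
for d in mark_of('scene','latch_ball')[:1]: print(d['conf'],ws((T@np.append(d['at'],1))[:3]).round(4))
```

```text
t 19.7 [ 0.0008 -0.1188  0.2793] F [ 0.3 -0.3 -0.4] M [0.03 0.04 0.04] op 0.0001 lean -0.004
1 rows of [ 0.0004 -0.0007 -0.0188] [ 0.28 -0.1  -0.25]
0.92 [-0.0031 -0.1446  0.2891]
```

The tips passed over the ball, so they sit higher than the nominal TCP. I'll go back over it and push about 25 mm lower.

Call:
arm_command(plan=[[[-0.03, 0, 0, 0, 0, 0, 0], [-0.025, 0, 0, 0, 0, 0, 0], [0, 0, 0.025, 0, 0, 0, 0], [0, 0, 0.025, 0, 0, 0, 0], [0, 0, 0.025, 0, 0, 0, 0], [0, 0, 0.015, 0, 0, 0, 0], [0.025, 0, 0, 0, 0, 0, 0], [0.025, 0, 0, 0, 0, 0, 0], [0.02, 0, 0, 0, 0, 0, 0], [0, 0, 0, 0, 0, 0, 0], [0, 0, 0, 0, 0, 0, 0]]])

```text
t: 20.72
tool_pos: [0.5931, -0.2589, 0.2666]
tool_rot: [1.301, 1.142, -1.294]
contact_force: [-0.7, -0.3, 0.3]
opening: -0.0
```

Run:
```python
from h import *
o=st();rows(cur(o),pose(sw(0,-.205,.253)))
T=c2w('wrist',o);im,o=snap('wrist','w11.png')
for d in mark_of('wrist','latch_ball')[:1]: print(d['conf'],ws((T@np.append(d['at'],1))[:3]).round(4))
```

```text
t 20.7167 [ 0.0026 -0.2133  0.2666] F [-0.7 -0.3  0.3] M [-0.04 -0.02 -0.02] op -0.0 lean -0.008
1 rows of [ 0.0136 -0.0026 -0.0083] [ 0.4   0.07 -0.44]
0.95 [ 0.0011 -0.1489  0.2894]
```

Call:
arm_command(plan=[[[0.016, -0.0026, 0, 0, 0, -0.4, 0], [0, 0, 0, 0, 0, 0, 0], [0.001, 0, -0.008, 0, 0, 0, 0], [0.001, 0, -0.008, 0, 0, 0, 0], [0.001, 0, -0.008, 0, 0, 0, 0], [0.001, 0, -0.008, 0, 0, 0, 0], [0, 0, -0.006, 0, 0, 0, 0]]])

```text
t: 21.4
tool_pos: [0.598, -0.2183, 0.2513]
tool_rot: [1.299, 1.139, -1.294]
contact_force: [-0.1, 0.7, -0.0]
opening: -0.0
```

Run:
```python
from h import *
o=st()
im,o=snap('scene');T=c2w('scene',o)
for d in mark_of('scene','latch_ball')[:1]: print(d['conf'],ws((T@np.append(d['at'],1))[:3]).round(4))
```

```text
t 21.4 [ 0.0022 -0.1724  0.2513] F [-0.1  0.7 -0. ] M [ 0.01 -0.02  0.02] op -0.0 lean -0.009
0.75 [-0.0006 -0.1455  0.291 ]
```

Call:
arm_command(plan=[[[0.001, 0, -0.008, 0, 0, 0, 0], [0.001, 0, -0.008, 0, 0, 0, 0], [0.001, 0, -0.008, 0, 0, 0, 0], [0.001, 0, -0.008, 0, 0, 0, 0], [0.001, 0, -0.006, 0, 0, 0, 0]]])

```text
t: 21.92
tool_pos: [0.6035, -0.179, 0.2476]
tool_rot: [1.298, 1.134, -1.294]
contact_force: [-0.6, -1.4, 0.4]
opening: -0.0
```

Run:
```python
from h import *
o=st()
im,o=snap('scene');T=c2w('scene',o)
for d in mark_of('scene','latch_ball')[:1]: print(d['conf'],ws((T@np.append(d['at'],1))[:3]).round(4))
```

```text
t 21.9167 [ 0.0026 -0.1328  0.2476] F [-0.6 -1.4  0.4] M [-0.02  0.06 -0.01] op -0.0 lean -0.012
0.89 [-0.0037 -0.1083  0.2947]
```

The latch is moving; the ball is now at y -0.108, nearly upright. I'll push it past upright.

Call:
arm_command(plan=[[[0, 0, -0.008, 0, 0, 0, 0], [0, 0, -0.008, 0, 0, 0, 0], [0, 0, -0.008, 0, 0, 0, 0], [0, 0, -0.006, 0, 0, 0, 0], [0, 0, 0, 0, 0, 0, 0], [0, 0, 0, 0, 0, 0, 0], [0, 0, 0, 0, 0, 0, 0], [0, 0, 0, 0, 0, 0, 0]]])

```text
t: 22.68
tool_pos: [0.6073, -0.1449, 0.2461]
tool_rot: [1.297, 1.137, -1.294]
contact_force: [-0.7, -0.2, 0.2]
opening: -0.0
```

Run:
```python
from h import *
o=st()
im,o=snap('scene');T=c2w('scene',o)
for d in mark_of('scene','latch_ball')[:1]: print(d['conf'],ws((T@np.append(d['at'],1))[:3]).round(4))
```

```text
t 22.6833 [ 0.0019 -0.0985  0.2461] F [-0.7 -0.2  0.2] M [-0.01  0.05 -0.  ] op -0.0 lean -0.01
0.84 [ 2.000e-04 -1.210e-02  2.584e-01]
```

Call:
arm_command(plan=[[[0, 0, 0.015, 0, 0, 0, 0], [-0.03, 0, 0.01, 0, 0, 0, 0], [-0.03, 0, 0.01, 0, 0, 0, 0], [-0.03, 0, 0.01, 0, 0, 0, 0], [-0.03, 0, 0, 0, 0, 0, 0], [-0.03, 0, 0, 0, 0, 0, 0], [0, -0.03, 0, 0, 0, 0, 0], [0, -0.03, 0, 0, 0, 0, 0], [0, -0.03, 0, 0, 0, 0, 0], [0, 0, 0, 0, 0, 0, 0]]])

```text
t: 23.62
tool_pos: [0.5061, -0.1905, 0.3993]
tool_rot: [1.297, 1.137, -1.307]
contact_force: [0.0, 0.1, 0.8]
opening: 0.0
```

Run:
```python
from h import *
o=st()
for n in ('scene','top'):
    im,o=snap(n);T=c2w(n,o)
    for t in ('latch_ball','sleeve_groove','sleeve_back'):
        for d in mark_of(n,t)[:1]: print(n,t,d['conf'],ws((T@np.append(d['at'],1))[:3]).round(4))
    if n=='scene':
        u=proj('scene',None,sw(0,-.07,.16)).astype(int)
        cv2.imwrite('pics/s11.png',cv2.resize(im[u[1]-75:u[1]+75,max(0,u[0]-100):u[0]+100,::-1],(800,600),interpolation=cv2.INTER_CUBIC))
```

```text
t 23.6167 [-0.0925 -0.1568  0.3993] F [0.  0.1 0.8] M [ 0.04 -0.04  0.03] op 0.0 lean -0.002
scene sleeve_groove 0.81 [ 0.0005 -0.0038  0.1233]
scene sleeve_back 0.75 [0.0024 0.0136 0.1197]
top latch_ball 0.79 [-0.0004  0.0118  0.1823]
top sleeve_groove 0.68 [ 0.0005 -0.0052  0.1181]
top sleeve_back 0.89 [-0.0019  0.0094  0.1207]
```

View pics/s11.png

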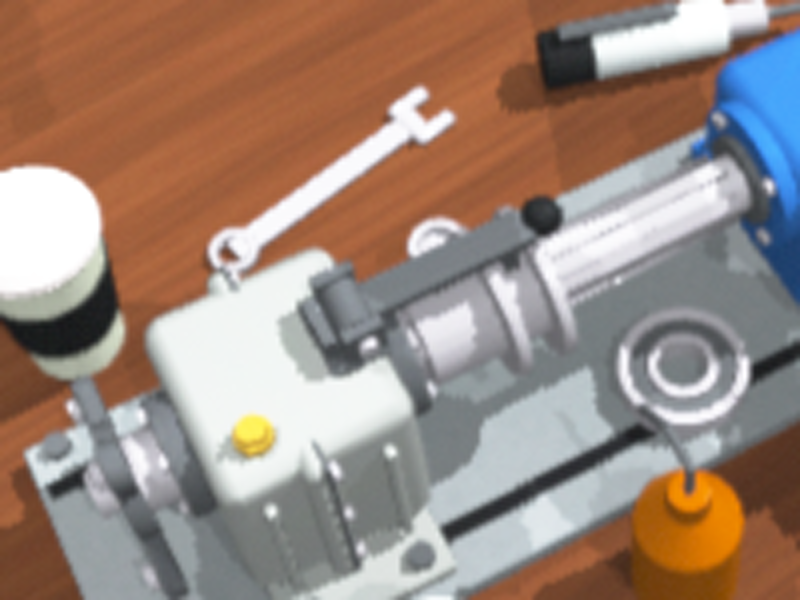

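The latch lies level: its ball is at crop (540,215), z≈0.182, and its nose is in the groove at (513,260). The sleeve is home and the tool is clear, so I'm handing in.

```bash
python3 -c "
from station import finish_job; print(finish_job())"
```

```text
the job is handed in; nothing more can be done
None
```

The drive is coupled to the gearbox: teeth lined up, sleeve fully home, and the latch nose down in the groove. I handed the job in at about 23.8 s of the 51 s allowed.

- **Gearbox shaft:** I held the flange's upper arm and turned it by about +0.5 rad until it leaned about 0.40–0.43 rad. The teeth lined up to about 2–3° as seen from above.
- **Sleeve:** It went in with only drag force, about 4–6 N, and no snag at the teeth. On its stop I pushed once more to check, about 20 N with no further travel. The last images put its back face at y 9–14 mm of the stand, against 12 mm when home.
- **Latch:** It fell level once pushed past upright. The ball is about 182 mm above the bench (pivot at 180 mm), and the picture shows the nose in the groove between the rims.

**What went wrong:** The first grip on the flange arm missed, and on the second the pads slipped off the arm's tip at the end of the turn. The first pass at the latch ball went over it because the fingertips were higher than I reckoned. None of this shifted anything else, as far as the last picture shows. The scene camera did not find the latch ball in the final check, so the ball height comes from the top camera alone. I did not check the mallet, and the spray can was out of the last picture, but nothing I did went near either of them.

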